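Set the polariscope lever to the clip and hold the lamp on

TASK

On the round polariscope, gently push the upright peg of the ring's lever around its arc until the lever bar lies centred over the steel clip on the dial rim, pushing with the fingers and not pinching it, and let go of the lever. Then press the round button on the square lamp box all the way down and finish while still holding it down. Leave the clip and all the glass and porcelain where they stand, and lift nothing.

Things in the scene. Friction and masses are not known exactly. Their poses are not given: they have to be found in the camera images.
- polariscope: Round white polariscope fixed to the shelf, 148 mm across its dial, 90 mm tall to the dial's top face. Origin under its centre, on the shelf; its z axis (up) is the axis on which ring and clip turn. It may stand turned by up to 20 degrees; the arc of lever and clip spans 72 degrees either side of its own -x direction.
- lever_ring: Black ring, 90 mm across, top 103 mm above the shelf, with a metal eyepiece (48 mm across, top at 115 mm). A steel lever bar 6 mm wide, 98 to 103 mm above the shelf, juts out along its own -x axis. Turns about the polariscope's z axis between end stops; about 1.2 N of push at the peg; stays where left. Origin: the polariscope's. Starts at least 0.3 rad clockwise (from above) of the clip.
- lever_peg (a point): Centre of the top of the lever's upright steel peg: 12 mm in diameter, its top 135 mm above the shelf, free above the lever bar (from 103 mm up), 100 mm from the ring's axis and clear of the dial.
- lever_mark (a point): Point on the centre line of the lever bar's underside, 70 mm from the ring's axis and 98 mm above the shelf: it passes 4 mm above the clip's mark.
- clip_mark (a point): Middle of the black centre line on the top of the steel clip (20 mm wide along the rim, 62 to 79 mm from the axis, top 94 mm above the shelf), 70 mm from the ring's axis. The clip is stiff and must stay where it is.
- lamp_box: Square grey lamp box fixed to the shelf, 85 x 85 x 50 mm, with one round button on top. Origin under its centre.
- lamp_button_top (a point): Centre of the top face of the round button, 28 mm across, on top of the lamp box; it moves down with the button.
- lamp_button (a joint): Button travel in m: 0 released, 0.006 fully down (about 5 N); springs back when let go.
- beaker: Bystander: squat borosilicate beaker with a frosted panel, 86 mm across the rim, 70 mm tall; origin under its centre.
- bottle_tall: Bystander: amber reagent bottle with ground stopper, 64 mm wide, 150 mm tall; origin under its centre.
- bottle_short: Bystander: amber reagent bottle with ground stopper, 64 mm wide, 115 mm tall; origin under its centre.
- crucible: Bystander: white porcelain crucible, 46 mm across, 36 mm tall; origin under its centre.
- watch_glass: Bystander: clear watch glass, 80 mm across, 9 mm tall; origin under its centre.
- tube_rack: Bystander: wooden rack with four glass tubes, 150 mm along its x axis, 45 mm wide, 82 mm tall; origin under its centre.
- mortar: Bystander: white porcelain mortar bowl, 84 mm across, 50 mm tall; origin under its centre.
Mind the look-alikes: they are no part of the job. Of the things that look like the polariscope, the smallest one is meant.

How it is judged:
By the outcome, as a careful person would: the job done as asked, in the order asked, and still so for the second after the job is handed in, while the arm keeps its last pose, push and grip.
It also fails if it takes over 54 s, if anything falls off the work surface, if the arm or the gripper's body presses on something with over 40 N, if the wrist force passes 120 N, or if a joint passes its speed limit or range.

ROBOT

A 6-joint arm with a two-finger parallel gripper is mounted at the origin on the work surface. World frame = base frame: x ahead of the robot, y to its left, z up, the work surface at z = 0. Lengths are in m, angles in rad, forces in N, time in s.
With the tool pointing down it reaches from about 0.35 to 0.775 m from the base axis. Payload 7.3 kg.
Tool frame: the origin (TCP) lies at the very end of the fingers, on their centre line; the grasp point (between the pads) lies 19 mm behind it (robot.pinch_z is the distance from the TCP to the grasp point, in m); z points along the fingers, y is the line along which they close (so a half turn about z gives the same grasp; the last joint's range is limited). The gripper opens to 92 mm and grips with 3 to 60 N. Pads are 19 mm wide; open, the fingers measure 130 mm over their backs; the gripper's body (75 mm by 190 mm) begins 47 mm behind the grasp point.
Start: joints at [-1.448, 0.342, 1.524, -0, 1.275, -0.146], TCP at [0.139, -0.506, 0.227] pointing down, gripper open.
Joint ranges: [-2.53, 2.53], [-0.77, 2.02], [0.04, 2.7], [-1, 4.14], [0.28, 2.66], [-3.11, 3.11]. Speed limits (rad/s): [2.57, 2.57, 3.14, 3.14, 3.14, 3.14].

INTERFACE

Orientations are given as [roll, pitch, yaw] about the fixed x, y, z axes, in that order (R = Rz(yaw) Ry(pitch) Rx(roll)).
In Python, from cell import robot gives the robot as it stands.
- The arm moves only by the tool move_arm, never from a script. Its argument "motion" is a list of rows, each a list of 6 numbers: the shift along the tool's x, y, z in units of 0.1 m (1.0 is 0.1 m), then the turn, a rotation vector about the tool's x, y, z in units of pi rad (1.0 is pi rad). In form: [[dx, dy, dz, rx, ry, rz], ...]. A call has 1 to 12 rows; each row is the pose to reach, as a shift and turn from the pose commanded when the call began, along the tool's axes at that moment, turning the shorter way round; what a row does not reach only later rows make up. A row lasts 1/8 s, in which the tool goes at most 62.5 mm and 10.7 degrees, less where a joint would pass 70% of its speed; a pose out of reach is approached as far as the arm can. A call with a number of a shift or a turn outside -1 to 1 is refused whole. A call with a gripper value outside its range is refused whole. "fingers" is the opening, from -1 (shut) to 1 (fully open), set as the call begins (left out, the last holds). The fingers move at their own pace and stop on an object; "newtons" is the grip in N (left out, the last holds). Time passes only in rows, so rows that repeat a pose let the fingers close. It gives the time, the measured TCP pose, the force, the opening and the grip force at its end, in the units of the state.
- robot.observe(): the state, without advancing time (a new reading comes with each control period).
- robot.read_camera(name): name is "side" or "top"; returns a dict with "image" (400x640x3 uint8, red, green, blue), "range_z" (400x640 float32, m along the optical axis (not along the pixel's ray), 0 where there is no reading), "vfov" (degrees; the focal length in pixels is half the picture's height over the tangent of half this angle, whatever the lens; pixels are square), "cx", "cy" (the principal point, pixels), "k1" (the pictures are not rectified: a ray, as slopes to the right and down, at radius r is drawn at 1 + k1 r^2 times it, then the intrinsics apply), "extrinsics" (4x4, takes a point from camera to world coordinates). Camera axes: x right, y up, looking along -z (the intrinsics and any distortion apply to the point x, -y, -z); pixel columns grow to the right and rows downward; lengths in m; the calibration is good to about 2 mm. A picture is of the moment at which its call begins.
- robot.hand_in(): hands the job in; it is judged then, once.
The state is a dict: "time": time; "qpos": joint angles; "qvel": joint speeds; "joint_efforts": joint torques, N m; "tool_pos": TCP position; "tool_rot": TCP orientation; "contact_force": force on the tool from outside, world axes, zero at the start; "torque": the same for the moment, N m; "opening": finger opening in m; "grip_force": force on a finger pad.
Only numpy, scipy, OpenCV 4.12 (cv2) and the standard library are available. Lean on these libraries where they do the work, as an engineer would, in place of code of your own. Each camera call takes 0.05 s, during which the arm holds its last target. There are 200 camera calls.

## Working session

There is one attempt and no reset: what is moved stays moved. The work goes in short steps, Python scripts to look and compute and a tool call to move; the robot and the scene stay as the last step left them, time stands still between calls to the robot, and variables do not carry over. Pictures are saved under pics/ and viewed, at most 10 in all, crops included, and the job is handed in when it is done.

Besides the shell and the picture viewer there is one more tool, called after "Call:" by a JSON object that holds its "method" and its "body", one argument or row to a line. move_arm: Moves the arm, as the interface text tells. Shifts and turns lie within -1 to 1; 1 stands for 0.1 m of shift or pi rad of turn. Its arguments: {"type":"object","properties":{"motion":{"type":"array"},"fingers":{"type":"number"},"newtons":{"type":"number"}},"required":["motion"]}

```bash
mkdir -p pics; cat > h.py <<'E'
import numpy as np, cv2
from cell import robot
def cam(n):
    c=robot.read_camera(n); c['f']=200/np.tan(np.radians(c['vfov'])/2); return c
def und(c,uv):
    K=np.array([[c['f'],0,c['cx']],[0,c['f'],c['cy']],[0,0,1.]])
    return cv2.undistortPoints(np.array(uv,float).reshape(-1,1,2),K,np.array([c['k1'],0,0,0,0.])).reshape(-1,2)
def plane(c,uv,z):
    s=und(c,uv); E=np.array(c['extrinsics']); d=np.c_[s[:,0],-s[:,1],-np.ones(len(s))]@E[:3,:3].T
    t=(z-E[2,3])/d[:,2]; return E[:3,3]+d*t[:,None]
def cloud(c):
    v,u=np.mgrid[:400,:640]; s=und(c,np.stack([u,v],-1).reshape(-1,2)); r=c['range_z'].reshape(-1,1)
    E=np.array(c['extrinsics']); p=np.c_[s[:,:1],-s[:,1:],-np.ones((len(s),1))]*r
    return (p@E[:3,:3].T+E[:3,3]).reshape(400,640,3)
E
python3 - <<'E'
from h import *
for n in('top','side'):
    c=cam(n); cv2.imwrite(f'pics/{n}0.png',c['image'][...,::-1]); print(n,c['vfov'],c['k1'],np.round(c['extrinsics'],3).tolist())
    np.savez(f'{n}0.npz',**c)
print(robot.observe())
E
```

```text
top 43.98934308291907 0.051449988546167225 [[-0.025, 0.987, -0.159, 0.279], [-1.0, -0.022, 0.016, -0.059], [0.013, 0.159, 0.987, 1.875], [0.0, 0.0, 0.0, 1.0]]
side 54.80168742591038 -0.07282518821271315 [[-0.763, 0.373, -0.528, -0.027], [-0.646, -0.421, 0.637, 0.638], [0.015, 0.827, 0.562, 0.745], [0.0, 0.0, 0.0, 1.0]]
{'time': 0.1, 'qpos': array([-1.44802447e+00,  3.42648587e-01,  1.52493411e+00,  2.71376902e-05,
        1.27544168e+00, -1.46012827e-01]), 'qvel': array([ 0.00019579, -0.00156455, -0.00379113, -0.00033901, -0.00143329,
       -0.00145354]), 'joint_efforts': array([ 1.40891891e-03, -4.32004273e+01, -2.44694871e+01,  7.18338741e-02,
        5.25988417e-02, -4.08550659e-05]), 'tool_pos': array([ 0.13939479, -0.5057607 ,  0.22611239]), 'tool_rot': array([-3.14017994e+00, -2.33982710e-04,  2.68776597e-01]), 'contact_force': array([-0.33395305,  0.81180138, -0.64515217]), 'torque': array([0.02480356, 0.00911486, 0.03601895]), 'grip_force': 0.0, 'opening': 0.09195579570420954}
```

View pics/top0.png

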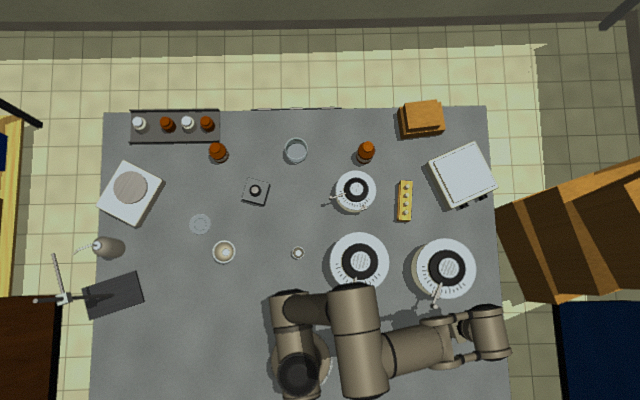

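View pics/side0.png

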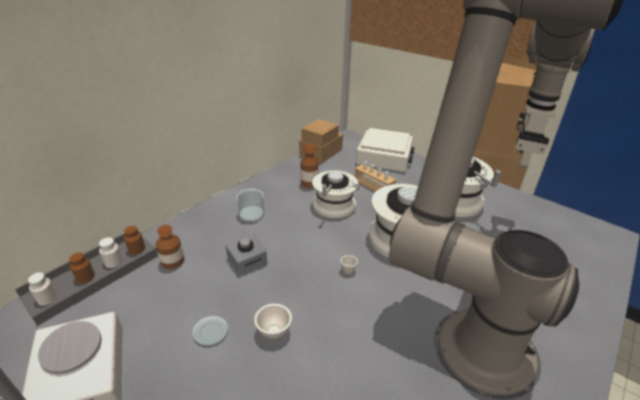

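Top view: the small polariscope is at about (355,191), with its lever pointing left to (327,204), and the lamp box is at (256,191). The two bigger ones, at (360,260) and (445,268), are look-alikes. I'll zoom in.

```bash
python3 - <<'E'
from h import *
t=dict(np.load('top0.npz')); s=dict(np.load('side0.npz'))
a=cv2.resize(t['image'][160:225,310:385],(750,650)[:2],interpolation=cv2.INTER_CUBIC)
a=cv2.resize(t['image'][165:220,315:385],None,fx=5.7,fy=5.7,interpolation=cv2.INTER_CUBIC)
b=cv2.resize(s['image'][165:220,305:365],None,fx=5.7,fy=5.7,interpolation=cv2.INTER_CUBIC)
cv2.imwrite('pics/z.png',np.hstack([a,b])[...,::-1]); print(a.shape,b.shape)
# dial circle at z=.09 via cloud
for c,n,(r0,r1,c0,c1) in((t,'top',(165,220,315,385)),(s,'side',(165,220,305,365))):
    P=cloud(c)[r0:r1,c0:c1].reshape(-1,3)
    m=(abs(P[:,2]-.09)<.006)&(P[:,0]>.3)
    Q=P[m]; print(n,m.sum(),Q.min(0),Q.max(0),cv2.minEnclosingCircle(Q[:,:2].astype(np.float32)))
    m=(P[:,2]>.122)&(P[:,2]<.15); print('peg',P[m].round(3)[:12])
P=cloud(t)[170:212,236:275].reshape(-1,3); Q=P[abs(P[:,2]-.05)<.006]
print('box',len(Q),cv2.minAreaRect(Q[:,:2].astype(np.float32)),P[:,2].max())
Q=P[P[:,2]>.058]; print('button',len(Q),Q.mean(0),cv2.minEnclosingCircle(Q[:,:2].astype(np.float32)))
E
```

```text
(314, 399, 3) (314, 342, 3)
top 648 [ 0.5306825  -0.29102636  0.08400858] [ 0.67756409 -0.13501364  0.09599044] ((0.6029194593429565, -0.21165966987609863), 0.08202636241912842)
peg [[ 0.626 -0.215  0.122]
 [ 0.622 -0.207  0.123]
 [ 0.614 -0.232  0.125]
 [ 0.611 -0.2    0.123]
 [ 0.607 -0.218  0.126]
 [ 0.607 -0.239  0.122]
 [ 0.604 -0.203  0.124]
 [ 0.604 -0.218  0.122]
 [ 0.604 -0.225  0.123]
 [ 0.603 -0.239  0.123]
 [ 0.6   -0.203  0.123]
 [ 0.6   -0.218  0.122]]
side 560 [ 0.52697541 -0.29190226  0.08441321] [ 0.74655397 -0.13986243  0.09595225] ((0.636640727519989, -0.2248436063528061), 0.1101144328713417)
peg [[ 0.579 -0.121  0.133]
 [ 0.575 -0.121  0.134]
 [ 0.573 -0.123  0.134]
 [ 0.573 -0.115  0.135]
 [ 0.572 -0.118  0.134]
 [ 0.568 -0.118  0.135]
 [ 0.568 -0.123  0.133]
 [ 0.577 -0.115  0.13 ]
 [ 0.575 -0.117  0.13 ]
 [ 0.569 -0.114  0.133]
 [ 0.566 -0.116  0.134]
 [ 0.578 -0.116  0.125]]
box 330 ((0.6155420541763306, 0.1517193764448166), (0.0855432078242302, 0.08520427346229553), 73.43357849121094) 1.8748427174524662
button 124 [0.59023614 0.13581842 0.19712023] ((0.47013068199157715, 0.0579584464430809), 0.2243535965681076)
```

View pics/z.png

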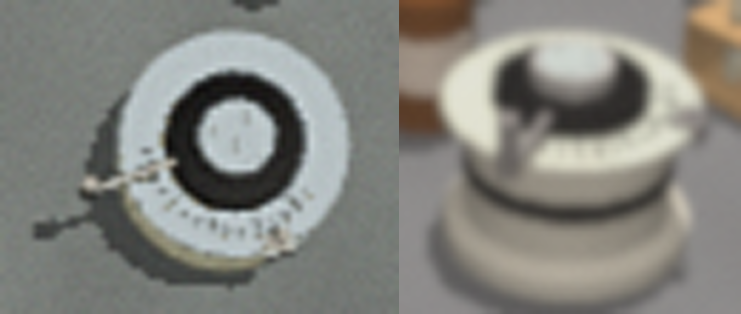

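Zoom: the peg is at about (330,197) and the lever bar runs right to the black ring. The steel clip is at about (364,207.5), lower right on the rim.

```bash
python3 - <<'E'
from h import *
t=dict(np.load('top0.npz')); s=dict(np.load('side0.npz'))
hsv=cv2.cvtColor(t['image'],cv2.COLOR_RGB2HSV)
roi=np.zeros((400,640),np.uint8); roi[165:216,322:380]=1
def big(m):
    n,l,st,ce=cv2.connectedComponentsWithStats((m&(roi>0)).astype(np.uint8)); i=1+st[1:,4].argmax(); return l==i,ce[i],st[i]
blk,c1,_=big(hsv[...,2]<60)
cs,_=cv2.findContours(blk.astype(np.uint8),cv2.RETR_CCOMP,cv2.CHAIN_APPROX_NONE); 
for k in cs:
    if len(k)>15:
        for nm,z in(('ringouter',.103),('eyepiece',.115)):
            p=plane(t,k[:,0],z)[:,:2].astype(np.float32); e=cv2.fitEllipse(p); print(nm,len(k),e)
wht,c2,_=big(hsv[...,2]>150)
k=max(cv2.findContours(wht.astype(np.uint8),0,cv2.CHAIN_APPROX_NONE)[0],key=len)
p=plane(t,k[:,0],.09)[:,:2]
from scipy.optimize import least_squares
f=least_squares(lambda q:np.hypot(*(p-q[:2]).T)-q[2],[.6,-.21,.074],loss='soft_l1',f_scale=.001); print('dial',f.x)
px=lambda x,y,ox,oy:[ox+(x+.5)/5.7-.5,oy+(y+.5)/5.7-.5]
C=f.x[:2]
for nm,uv,z in(('peg',px(90,185,315,165),.135),('clip',px(280,243,315,165),.094),('barmid',px(140,177,315,165),.103)):
    P=plane(t,[uv],z)[0]; d=P[:2]-C; print(nm,P,np.hypot(*d),np.degrees(np.arctan2(d[1],d[0])))
for nm,uv,z in(('pegS',px(542-399,117,305,165),.135),('clipS',px(688-399,118,305,165),.094)):
    P=plane(s,[uv],z)[0]; d=P[:2]-C; print(nm,P,np.hypot(*d),np.degrees(np.arctan2(d[1],d[0])))
# clouds
P=cloud(s); Q=P[(P[...,2]>.12)&(P[...,2]<.14)&(np.hypot(P[...,0]-C[0],P[...,1]-C[1])>.085)&(np.hypot(P[...,0]-C[0],P[...,1]-C[1])<.115)]
print('peg side cloud',len(Q),Q.mean(0))
P=cloud(t); r=np.hypot(P[...,0]-C[0],P[...,1]-C[1]); m=(r>.02)&(r<.12)&(P[...,2]>.05)
Q=P[:,:][(P[...,2]>.12)&(P[...,2]<.15)&(r>.085)&(r<.115)];print('peg top cloud',Q.mean(0),len(Q))
# button
hb=t['image'][178:205,242:271].astype(int).mean(2); print(hb.round().astype(int)[4:20,6:24])
P=cloud(t)[175:208,240:273]; print((P[9:20,8:22,2]*1000).round().astype(int))
E
```

```text
ringouter 65 ((0.6021226048469543, -0.21750551462173462), (0.08220583200454712, 0.08497463911771774), 81.6963119506836)
eyepiece 65 ((0.5999311804771423, -0.21642932295799255), (0.08164908736944199, 0.08439914137125015), 81.69650268554688)
ringouter 42 ((0.6054653525352478, -0.219423308968544), (0.05560772866010666, 0.05724336579442024), 2.105203628540039)
eyepiece 42 ((0.6032512784004211, -0.2183341383934021), (0.055231112986803055, 0.05685568228363991), 2.1050848960876465)
dial [ 0.60345631 -0.21894036  0.07294785]
peg [ 0.5707286  -0.12397329  0.135     ] 0.10044822586886809 109.01506118659498
clip [ 0.53736751 -0.24574103  0.094     ] 0.07131623955850891 -157.9262067738706
barmid [ 0.58055695 -0.1571828   0.103     ] 0.06586635460768747 110.34450560502353
pegS [ 0.56130105 -0.13140415  0.135     ] 0.09715787505480601 115.71430888550638
clipS [ 0.53938834 -0.23635402  0.094     ] 0.06639232747541852 -164.7943544755122
peg side cloud 22 [ 0.57166336 -0.1168835   0.12914533]
peg top cloud [ 0.57126633 -0.12502     0.13500349] 9
[[119 123 128 124 123 125 126 125 126 124 121 125 128 1
[... 941 characters left out ...]
  19  20  28  22  24  52  93 121 117 120 121 124 105]
 [123 124 125 123 111  72  41  38  58  92 120 121 123 120 120 121 123 100]
 [119 118 123 127 124 122 118 118 119 124 125 125 124 122 122 121 118  68]]
[[48 52 53 47 47 43 54 50 49 52 53 58 47 49]
 [50 42 57 50 65 76 57 67 60 61 54 56 53 52]
 [46 56 54 64 60 64 69 76 64 62 51 60 51 44]
 [53 41 46 68 61 75 69 77 75 77 55 62 60 53]
 [47 51 63 64 73 68 63 74 69 74 75 69 62 55]
 [47 48 60 58 64 70 67 73 68 74 77 72 69 51]
 [49 47 61 78 73 69 71 75 74 77 73 65 63 47]
 [45 53 63 55 65 73 77 77 67 69 73 68 66 57]
 [55 56 62 59 71 72 79 68 69 72 61 59 63 51]
 [47 47 62 61 58 62 66 67 67 71 53 58 61 55]
 [54 47 46 55 59 56 59 58 58 60 65 53 44 49]]
```

```bash
python3 - <<'E'
from h import *
for n in('top','side'):
    L=[cam(n) for _ in range(10)]; c=L[0]; im=np.mean([x['image'] for x in L],0)
    d=np.array([x['range_z'] for x in L]); c['image']=im; c['range_z']=np.median(d,0); np.savez(n+'1.npz',**c)
t=dict(np.load('top1.npz')); s=dict(np.load('side1.npz'))
cl=cloud(t)
for nm,(r0,r1,c0,c1) in dict(bigA=(228,280,328,392),bigB=(238,300,410,478),bottle=(140,168,355,378),rack=(178,225,392,414)).items():
    P=cl[r0:r1,c0:c1].reshape(-1,3); P=P[(P[:,2]>.03)&(P[:,2]<.2)]; print(nm,P.min(0).round(3),P.max(0).round(3),np.percentile(P[:,2],[50,90,99]).round(3))
# button: dark+bright blob
g=t['image'].mean(2)[175:208,240:273]; m=(g[5:25,5:22]<85); v,u=np.nonzero(m); v=v+180;u=u+245
k=cv2.convexHull(np.c_[u,v].astype(np.int32)); print('btn px',u.min(),u.max(),v.min(),v.max(),cv2.minEnclosingCircle(k))
b=cl[183:194,249:261,2]; print('btn z',np.sort(b.ravel())[-40:].round(4))
m=(cl[175:208,240:273,2]>.062); Q=cl[175:208,240:273][m]; print('btn cloud',len(Q),Q.mean(0),Q.min(0),Q.max(0))
a=cv2.resize(t['image'][192:214,338:374],None,fx=11,fy=11,interpolation=cv2.INTER_CUBIC)
b=cv2.resize(s['image'][175:200,320:358],None,fx=10,fy=10,interpolation=cv2.INTER_CUBIC)
H=max(a.shape[0],b.shape[0]); a=np.pad(a,((0,H-a.shape[0]),(0,0),(0,0)));b=np.pad(b,((0,H-b.shape[0]),(0,0),(0,0)))
cb=cv2.resize(t['image'][176:206,241:272],None,fx=9,fy=9,interpolation=cv2.INTER_CUBIC);cs=cv2.resize(s['image'][232:275,222:272],None,fx=6,fy=6,interpolation=cv2.INTER_CUBIC)
W=np.zeros((600,796,3)); W[:H,:396]=a;W[:H,400:780]=b;W[300:570,:279]=cb;W[300:558,400:700]=cs
cv2.imwrite('pics/z2.png',np.clip(W,0,255)[...,::-1])
E
```

```text
bigA [ 0.278 -0.321  0.121] [ 0.445 -0.116  0.167] [0.129 0.162 0.165]
bigB [ 0.206 -0.626  0.114] [ 0.417 -0.416  0.167] [0.129 0.161 0.165]
bottle [ 0.72  -0.292  0.032] [ 0.782 -0.231  0.155] [0.103 0.151 0.154]
rack [ 0.491 -0.434  0.031] [ 0.643 -0.377  0.086] [0.057 0.08  0.085]
btn px 249 261 185 196 ((254.9375, 190.34375), 6.098015308380127)
btn z [0.0694 0.0695 0.0695 0.0696 0.0698 0.0698 0.0699 0.07   0.07   0.0701
 0.0704 0.0705 0.0705 0.0706 0.0709 0.071  0.071  0.0713 0.0713 0.0715
 0.0718 0.0719 0.0719 0.0721 0.0725 0.0727 0.0727 0.0727 0.0729 0.0729
 0.0731 0.0731 0.0732 0.0733 0.0735 0.0736 0.0741 0.0746 0.0756 0.077 ]
btn cloud 74 [0.61459585 0.15160439 0.06845385] [0.59614095 0.13361908 0.06213716] [0.63475307 0.17057436 0.0769573 ][ WARN:0@7.382] global loadsave.cpp:1063 imwrite_ Unsupported depth image for selected encoder is fallbacked to CV_8U.
```

View pics/z2.png

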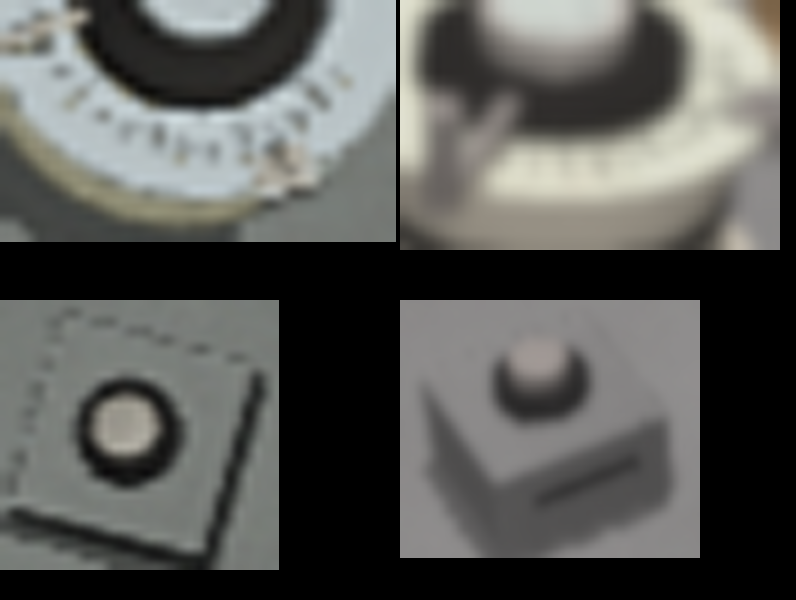

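The averaged views show the clip centred at about top px (363.3,207.2) and the button cap at about (254.3,189.4). The neighbouring big dials are no taller than 167 mm.

```bash
python3 - <<'E'
from h import *
t=dict(np.load('top1.npz')); s=dict(np.load('side1.npz'))
C=np.array([.6035,-.2189])
P=plane(t,[[363.3,207.2]],.094)[0]; d=P[:2]-C; print('clip',P,np.hypot(*d),np.degrees(np.arctan2(d[1],d[0]))%360)
print('button',plane(t,[[254.3,189.4]],.072))
print('buttonS',plane(s,[[222+(538.5-400)/6-.5,232+57/6-.5]],.072))
# plan: azimuths of tool centre
o=robot.observe(); p0=o['tool_pos']; y0=o['tool_rot'][2]; R=np.array([[np.cos(y0),np.sin(y0)],[np.sin(y0),-np.cos(y0)]])
for az,z in((92,.227),(92,.108)):
    q=C+.1*np.array([np.cos(np.radians(az)),np.sin(np.radians(az))]); l=R.T@(q-p0[:2])
    print(az,q,(l*10).round(3),round((p0[2]-z)*10,3),'turn',-(np.radians(az-90)-y0)/np.pi)
E
```

```text
clip [ 0.53747207 -0.24424995  0.094     ] 0.07072699709398986 201.00317780158917
button [[0.61619122 0.15381136 0.072     ]]
buttonS [[0.61762455 0.1577208  0.072     ]]
92 [ 0.60001005 -0.11896092] [ 5.468 -2.51 ] -0.003 turn 0.07444752921385873
92 [ 0.60001005 -0.11896092] [ 5.468 -2.51 ] 1.187 turn 0.07444752921385873
```

Call:
{"method": "move_arm", "body": {
  "motion": [
    [0.45,-0.2,0,0,0,0],
    [0.91,-0.42,0,0,0,0],
    [0.91,-0.42,0,0,0,0]
  ],
  "fingers": -1,
  "newtons": 10
}}

```text
time: 1.48
tool_pos: [0.2179, -0.4396, 0.227]
tool_rot: [-3.142, -0.001, 0.273]
contact_force: [0.2, -0.0, 0.7]
opening: 0.0665
grip_force: 0.0
```

Call:
{"method": "move_arm", "body": {
  "motion": [
    [0.45,-0.2,0,0,0,0],
    [0.91,-0.42,0,0,0,0],
    [0.91,-0.42,0,0,0,0]
  ]
}}

```text
time: 1.85
tool_pos: [0.294, -0.3758, 0.2269]
tool_rot: [3.141, -0.0, 0.272]
contact_force: [-0.2, 0.4, -0.4]
opening: 0.0364
grip_force: 0.0
```

Call:
{"method": "move_arm", "body": {
  "motion": [
    [0.45,-0.2,0,0,0,0],
    [0.91,-0.42,0,0,0,0],
    [0.91,-0.42,0,0,0,0]
  ]
}}

```text
time: 2.22
tool_pos: [0.3702, -0.3118, 0.2267]
tool_rot: [3.141, -0.0, 0.272]
contact_force: [-0.0, -1.0, -0.3]
opening: 0.0066
grip_force: 0.0
```

Call:
{"method": "move_arm", "body": {
  "motion": [
    [0.45,-0.2,0,0,0,0],
    [0.91,-0.42,0,0,0,0],
    [0.91,-0.42,0,0,0,0]
  ]
}}

```text
time: 2.6
tool_pos: [0.4466, -0.2477, 0.2265]
tool_rot: [3.141, 0.0, 0.271]
contact_force: [-0.8, -0.4, 0.4]
opening: 0.0008
grip_force: 0.0
```

Call:
{"method": "move_arm", "body": {
  "motion": [
    [0.45,-0.2,0,0,0,0],
    [0.91,-0.42,0,0,0,0],
    [0.91,-0.42,0,0,0,0]
  ]
}}

```text
time: 2.98
tool_pos: [0.523, -0.1835, 0.2263]
tool_rot: [3.141, 0.0, 0.271]
contact_force: [0.1, 0.5, -0.7]
opening: 0.0004
grip_force: 0.0
```

Call:
{"method": "move_arm", "body": {
  "motion": [
    [0.45,-0.2,0,0,0,0.03],
    [0.91,-0.42,0,0,0,0.075],
    [0.91,-0.42,0,0,0,0.075],
    [0.91,-0.42,0,0,0,0.075]
  ]
}}

```text
time: 3.48
tool_pos: [0.5978, -0.1206, 0.2264]
tool_rot: [3.141, 0.001, 0.032]
contact_force: [-0.3, -0.3, 0.1]
opening: 0.0006
grip_force: 0.0
```

Call:
{"method": "move_arm", "body": {
  "motion": [
    [0,0,0.4,0,0,0],
    [0,0,0.8,0,0,0]
  ]
}}

```text
time: 3.72
tool_pos: [0.5979, -0.1208, 0.1466]
tool_rot: [3.14, -0.001, 0.032]
contact_force: [-0.4, -0.8, -0.3]
opening: 0.0003
grip_force: 0.0
```

Call:
{"method": "move_arm", "body": {
  "motion": [
    [0,0,0.2,0,0,0],
    [0,0,0.36,0,0,0],
    [0,0,0.36,0,0,0]
  ]
}}

```text
time: 4.1
tool_pos: [0.5979, -0.1193, 0.11]
tool_rot: [-3.141, 0.002, 0.032]
contact_force: [0.0, -0.1, 0.1]
opening: 0.0007
grip_force: 0.0
```

```bash
cat > arc.py <<'E'
import sys; from h import *
C=np.array([.6035,-.2189]); 
def arc(p,y,azs):
    R=np.array([[np.cos(y),np.sin(y)],[np.sin(y),-np.cos(y)]])
    for a in azs:
        r=np.radians(a); q=C+.1*np.array([np.cos(r),np.sin(r)]); l=R.T@(q-p)*10
        print(round(a,1),[round(l[0],2),round(l[1],2),0,0,0,round(-(r-np.pi/2-y)/np.pi,3)])
    return q,r-np.pi/2
E
python3 - <<'E'
from arc import *
o=robot.observe(); print(o['tool_pos'],o['contact_force'])
p,y=o['tool_pos'][:2],o['tool_rot'][2]
p,y=arc(p,y,range(97,142,4)); p,y=arc(p,y,range(145,186,4))
E
```

```text
[ 0.59787836 -0.11931971  0.1100324 ] [ 0.03602804 -0.1423922   0.12820454]
97 [np.float64(-0.07), np.float64(0.0), 0, 0, 0, np.float64(-0.029)]
101 [np.float64(-0.13), np.float64(0.01), 0, 0, 0, np.float64(-0.051)]
105 [np.float64(-0.2), np.float64(0.02), 0, 0, 0, np.float64(-0.073)]
109 [np.float64(-0.27), np.float64(0.04), 0, 0, 0, np.float64(-0.095)]
113 [np.float64(-0.34), np.float64(0.06), 0, 0, 0, np.float64(-0.118)]
117 [np.float64(-0.4), np.float64(0.09), 0, 0, 0, np.float64(-0.14)]
121 [np.float64(-0.46), np.float64(0.12), 0, 0, 0, np.float64(-0.162)]
125 [np.float64(-0.52), np.float64(0.16), 0, 0, 0, np.float64(-0.184)]
129 [np.float64(-0.58), np.float64(0.2), 0, 0, 0, np.float64(-0.206)]
133 [np.float64(-0.63), np.float64(0.24), 0, 0, 0, np.float64(-0.229)]
137 [np.float64(-0.68), np.float64(0.29), 0, 0, 0, np.float64(-0.251)]
141 [np.float64(-0.73), np.float64(0.34), 0, 0, 0, np.float64(-0.273)]
145 [np.float64(-0.07), np.float64(0.0), 0, 0, 0, np.float64(-0.022)]
149 [np.float64(-0.14), np.float64(0.01), 0, 0, 0, np.float64(-0.044)]
153 [np.float64(-0.21), np.float64(0.02), 0, 0, 0, np.float64(-0.067)]
157 [np.float64(-0.28), np.float64(0.04), 0, 0, 0, np.float64(-0.089)]
161 [np.float64(-0.34), np.float64(0.06), 0, 0, 0, np.float64(-0.111)]
165 [np.float64(-0.41), np.float64(0.09), 0, 0, 0, np.float64(-0.133)]
169 [np.float64(-0.47), np.float64(0.12), 0, 0, 0, np.float64(-0.156)]
173 [np.float64(-0.53), np.float64(0.15), 0, 0, 0, np.float64(-0.178)]
177 [np.float64(-0.59), np.float64(0.19), 0, 0, 0, np.float64(-0.2)]
181 [np.float64(-0.64), np.float64(0.23), 0, 0, 0, np.float64(-0.222)]
185 [np.float64(-0.69), np.float64(0.28), 0, 0, 0, np.float64(-0.244)]
```

Call:
{"method": "move_arm", "body": {
  "motion": [
    [-0.07,0,0,0,0,-0.029],
    [-0.13,0.01,0,0,0,-0.051],
    [-0.2,0.02,0,0,0,-0.073],
    [-0.27,0.04,0,0,0,-0.095],
    [-0.34,0.06,0,0,0,-0.118],
    [-0.4,0.09,0,0,0,-0.14],
    [-0.46,0.12,0,0,0,-0.162],
    [-0.52,0.16,0,0,0,-0.184],
    [-0.58,0.2,0,0,0,-0.206],
    [-0.63,0.24,0,0,0,-0.229],
    [-0.68,0.29,0,0,0,-0.251],
    [-0.73,0.34,0,0,0,-0.273]
  ]
}}

```text
time: 5.6
tool_pos: [0.5278, -0.1553, 0.1123]
tool_rot: [3.139, -0.001, 0.893]
contact_force: [0.9, 1.4, -0.6]
opening: 0.0004
grip_force: 0.6
```

```bash
python3 - <<'E'
from h import *
t=cam('top'); s=cam('side')
a=cv2.resize(t['image'][165:220,315:385],None,fx=5.7,fy=5.7,interpolation=cv2.INTER_CUBIC)
b=cv2.resize(s['image'][160:215,305:365],None,fx=5.7,fy=5.7,interpolation=cv2.INTER_CUBIC)
cv2.imwrite('pics/z3.png',np.hstack([a,b])[...,::-1])
E
```

```text
(no output)
```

View pics/z3.png

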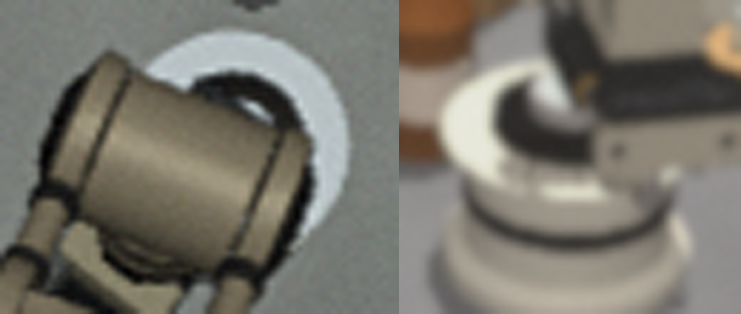

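The arm hides the lever in both views, but the force of about 1.5 N against the motion shows the peg is being pushed. I'll continue to tool azimuth 185.

Call:
{"method": "move_arm", "body": {
  "motion": [
    [-0.07,0,0,0,0,-0.022],
    [-0.14,0.01,0,0,0,-0.044],
    [-0.21,0.02,0,0,0,-0.067],
    [-0.28,0.04,0,0,0,-0.089],
    [-0.34,0.06,0,0,0,-0.111],
    [-0.41,0.09,0,0,0,-0.133],
    [-0.47,0.12,0,0,0,-0.156],
    [-0.53,0.15,0,0,0,-0.178],
    [-0.59,0.19,0,0,0,-0.2],
    [-0.64,0.23,0,0,0,-0.222],
    [-0.69,0.28,0,0,0,-0.244],
    [-0.69,0.28,0,0,0,-0.244]
  ]
}}

```text
time: 7.2
tool_pos: [0.506, -0.2264, 0.1115]
tool_rot: [3.14, 0.001, 1.655]
contact_force: [0.4, -0.0, -0.7]
opening: 0.0006
grip_force: 0.0
```

Call:
{"method": "move_arm", "body": {
  "motion": [
    [0.2,0,0,0,0,0],
    [0.4,0,-0.4,0,0,0],
    [0.9,0,-0.8,0,0,0]
  ]
}}

```text
time: 7.58
tool_pos: [0.4972, -0.1363, 0.1904]
tool_rot: [-3.141, -0.0, 1.654]
contact_force: [0.1, -0.1, 0.8]
opening: 0.0004
grip_force: 0.0
```

Call:
{"method": "move_arm", "body": {
  "motion": [
    [0.5,0,-0.2,0,0,0],
    [1,0,-0.3,0,0,0]
  ]
}}

```text
time: 7.82
tool_pos: [0.4885, -0.0352, 0.2212]
tool_rot: [3.14, 0.001, 1.656]
contact_force: [0.6, 0.1, -0.4]
opening: 0.0005
grip_force: 0.0
```

Call:
{"method": "move_arm", "body": {
  "motion": [
    [0.5,0,0,0,0,0],
    [1,0,0,0,0,0],
    [1,0,0,0,0,0]
  ]
}}

```text
time: 8.2
tool_pos: [0.4789, 0.0656, 0.2199]
tool_rot: [-3.141, -0.001, 1.662]
contact_force: [0.3, -0.6, 0.6]
opening: 0.0005
grip_force: 0.0
```

```bash
cat > look.py <<'E'
import sys; from h import *
n=sys.argv[1]
def avg(k):
    L=[cam(k) for _ in range(8)]; c=L[0]; c['image']=np.mean([x['image'] for x in L],0); return c
t=avg('top'); s=avg('side'); np.savez(f'top{n}.npz',**t); np.savez(f'side{n}.npz',**s)
a=cv2.resize(t['image'][185:220,335:380],None,fx=8.8,fy=8.8,interpolation=cv2.INTER_CUBIC)
b=cv2.resize(s['image'][165:200,315:360],None,fx=8.8,fy=8.8,interpolation=cv2.INTER_CUBIC)
cv2.imwrite(f'pics/l{n}.png',np.clip(np.hstack([a,b]),0,255).astype(np.uint8)[...,::-1])
E
python3 look.py 4
```

```text
(no output)
```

View pics/l4.png

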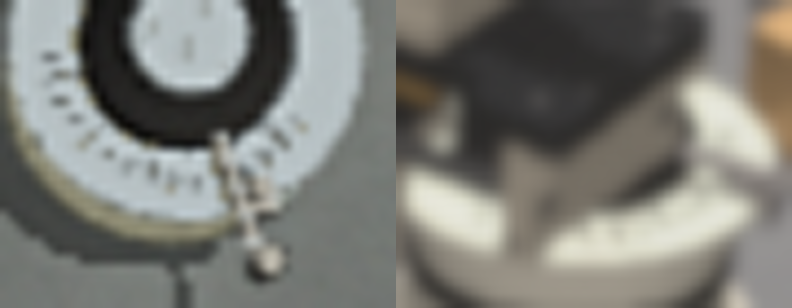

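The lever bar now lies over the left part of the clip, with its peg at about (364.7,214.3) and the clip showing to its right. It's slightly short; measuring.

```bash
python3 - <<'E'
from h import *
t=dict(np.load('top4.npz')); t0=dict(np.load('top1.npz'))
C=np.array([.6035,-.2189])
px=lambda x,y:[335+(x+.5)/8.8-.5,185+(y+.5)/8.8-.5]
for n,uv,z in(('peg',px(266,262),.135),('barin',px(218,140),.103),('barmid',px(236,190),.103),('barout',px(252,235),.103)):
    P=plane(t,[uv],z)[0]; d=P[:2]-C; print(n,uv,P[:2],np.hypot(*d),np.degrees(np.arctan2(d[1],d[0]))%360)
# polar profile of the original picture around rim in clip radius band, warmth R-B and intensity
E=t0['extrinsics']; f=t0['f']
def proj(P):
    q=(np.asarray(P)-E[:3,3])@E[:3,:3]; a=q[:,0]/-q[:,2]; b=-q[:,1]/-q[:,2]; k=1+t0['k1']*(a*a+b*b)
    return np.float32(f*a*k+t0['cx']),np.float32(f*b*k+t0['cy'])
for nm,im,z,rr,az in(('clip0',t0,.094,(.064,.067,.07,.073,.076),range(184,222,2)),('lever',t,.103,(.055,.06,.065,.075,.08,.085),range(180,210,2)),('pegtop',t,.135,(.096,.1,.104),range(180,210,2))):
    print(nm)
    for a in az:
        r=np.radians(a); P=[[C[0]+x*np.cos(r),C[1]+x*np.sin(r),z] for x in rr]; u,v=proj(P)
        g=cv2.remap(im['image'].astype(np.float32),u.reshape(1,-1),v.reshape(1,-1),cv2.INTER_LINEAR)[0]; m=g.mean(0); print(a,m.round(),round(float(m[0]-m[2]),1))
E
```

```text
peg [364.7840909090909, 214.32954545454544] [ 0.50585463 -0.24425426] 0.10088338348779986 194.55578421545027
barin [359.32954545454544, 200.4659090909091] [ 0.56116445 -0.22985422] 0.0437297769596803 194.50697969433114
barmid [361.375, 206.14772727272728] [ 0.54016937 -0.23648823] 0.06572758002636186 195.52107524869257
barout [363.1931818181818, 211.26136363636363] [ 0.52134208 -0.24235384] 0.08544007653517435 195.93259353856212
clip0
184 [173. 181. 179.] -5.7
186 [172. 180. 178.] -5.9
188 [168. 176. 173.] -5.5
190 [164. 171. 167.] -2.7
192 [159. 163. 158.] 1.4
194 [160. 162. 155.] 5.6
196 [168. 169. 161.] 6.8
198 [162. 161. 153.] 9.7
200 [147. 145. 136.] 11.0
202 [138. 135. 126.] 12.1
204 [154. 152. 142.] 12.7
206 [171. 169. 161.] 10.1
208 [172. 174. 168.] 4.6
210 [168. 173. 170.] -2.0
212 [164. 173. 172.] -7.2
214 [170. 179. 180.] -10.1
216 [170. 179. 180.] -10.3
218 [167. 175. 176.] -9.3
220 [167. 176. 177.] -9.4
lever
180 [151. 156. 152.] -0.7
182 [148. 153. 149.] -0.9
184 [151. 157. 153.] -1.6
186 [151. 157. 152.] -1.5
188 [145. 150. 143.] 1.7
190 [129. 131. 121.] 7.3
192 [121. 121. 110.] 10.8
194 [137. 136. 128.] 8.4
196 [159. 159. 152.] 7.5
198 [149. 150. 144.] 4.7
200 [131. 132. 128.] 2.6
202 [131. 133. 129.] 1.2
204 [148. 152. 148.] 0.4
206 [157. 162. 159.] -2.0
208 [149. 155. 152.] -3.2
pegtop
180 [107. 111. 108.] -0.6
182 [114. 119. 114.] -0.2
184 [119. 124. 119.] -0.1
186 [121. 125. 120.] 0.2
188 [114. 118. 114.] 0.1
190 [90. 93. 88.] 1.8
192 [94. 93. 88.] 6.7
194 [142. 140. 130.] 12.2
196 [166. 163. 152.] 13.6
198 [137. 137. 129.] 8.3
200 [112. 114. 110.] 1.9
202 [116. 120. 116.] 0.3
204 [117. 121. 117.] 0.0
206 [117. 121. 117.] 0.4
208 [117. 121. 117.] 0.4
```

```bash
python3 - <<'E'
from arc import *
o=robot.observe(); p=o['tool_pos']; y=o['tool_rot'][2]; print(p,y)
R=np.array([[np.cos(y),np.sin(y)],[np.sin(y),-np.cos(y)]]); r=np.radians(177)
q=C+.1*np.array([np.cos(r),np.sin(r)]); print(R.T@(q-p[:2])*10, (p[2]-.111)*10)
arc(q,y,[180,182,184,186,187,188,189,190,191])
E
```

```text
[0.48051994 0.06177081 0.21972311] 1.657200875597979
[-2.76404616 -0.00738559] 1.0872310849182658
180 [np.float64(-0.05), np.float64(-0.01), 0, 0, 0, np.float64(0.028)]
182 [np.float64(-0.09), np.float64(-0.01), 0, 0, 0, np.float64(0.016)]
184 [np.float64(-0.12), np.float64(-0.01), 0, 0, 0, np.float64(0.005)]
186 [np.float64(-0.16), np.float64(-0.01), 0, 0, 0, np.float64(-0.006)]
187 [np.float64(-0.17), np.float64(-0.01), 0, 0, 0, np.float64(-0.011)]
188 [np.float64(-0.19), np.float64(-0.01), 0, 0, 0, np.float64(-0.017)]
189 [np.float64(-0.21), np.float64(-0.01), 0, 0, 0, np.float64(-0.022)]
190 [np.float64(-0.23), np.float64(-0.01), 0, 0, 0, np.float64(-0.028)]
191 [np.float64(-0.24), np.float64(-0.0), 0, 0, 0, np.float64(-0.034)]
```

Call:
{"method": "move_arm", "body": {
  "motion": [
    [-0.5,0,0,0,0,0],
    [-1,0,0,0,0,0],
    [-1,0,0,0,0,0]
  ]
}}

```text
time: 9.38
tool_pos: [0.4894, -0.0404, 0.2196]
tool_rot: [3.142, 0.001, 1.653]
contact_force: [-0.2, 0.1, -1.0]
opening: 0.0002
grip_force: 0.0
```

Call:
{"method": "move_arm", "body": {
  "motion": [
    [-0.5,0,0,0,0,0],
    [-0.95,0,0.1,0,0,0],
    [-0.95,0,0.1,0,0,0]
  ]
}}

```text
time: 9.75
tool_pos: [0.4972, -0.1337, 0.2089]
tool_rot: [-3.14, -0.001, 1.654]
contact_force: [0.5, 0.9, 1.0]
opening: 0.0006
grip_force: 0.0
```

Call:
{"method": "move_arm", "body": {
  "motion": [
    [-0.5,0,0,0,0,0],
    [-0.81,0,0.2,0,0,0],
    [-0.81,0,0.7,0,0,0],
    [-0.81,0,0.98,0,0,0],
    [-0.81,0,0.98,0,0,0]
  ]
}}

```text
time: 10.38
tool_pos: [0.5034, -0.2108, 0.11]
tool_rot: [-3.138, -0.003, 1.658]
contact_force: [-0.6, 1.0, 1.2]
opening: 0.0003
grip_force: 0.0
```

Call:
{"method": "move_arm", "body": {
  "motion": [
    [-0.05,-0.01,0,0,0,0],
    [-0.09,-0.01,0,0,0,0],
    [-0.12,-0.01,0,0,0,0],
    [-0.14,-0.01,0,0,0,0],
    [-0.16,-0.01,0,0,0,0],
    [-0.17,-0.01,0,0,0,-0.01],
    [-0.18,-0.01,0,0,0,-0.01],
    [-0.19,-0.01,0,0,0,-0.02],
    [-0.2,-0.01,0,0,0,-0.02],
    [-0.21,-0.01,0,0,0,-0.02],
    [-0.22,-0.01,0,0,0,-0.02],
    [-0.22,-0.01,0,0,0,-0.02]
  ]
}}

```text
time: 11.88
tool_pos: [0.5052, -0.2352, 0.1117]
tool_rot: [-3.141, 0.0, 1.72]
contact_force: [0.4, 1.8, -0.2]
opening: 0.0005
grip_force: 0.4
```

Call:
{"method": "move_arm", "body": {
  "motion": [
    [0.1,0,0,0,0,0],
    [0.4,0,-0.4,0,0,0],
    [0.95,0,-0.95,0,0,0]
  ]
}}

```text
time: 12.25
tool_pos: [0.492, -0.1512, 0.1962]
tool_rot: [-3.14, -0.001, 1.719]
contact_force: [1.2, -0.5, 0.3]
opening: 0.0002
grip_force: 0.0
```

Call:
{"method": "move_arm", "body": {
  "motion": [
    [0.5,0,0,0,0,0],
    [1,0,0,0,0,0]
  ]
}}

```text
time: 12.5
tool_pos: [0.4773, -0.0514, 0.1966]
tool_rot: [3.14, 0.001, 1.72]
contact_force: [-0.0, 0.6, 0.2]
opening: 0.0008
grip_force: 0.0
```

Call:
{"method": "move_arm", "body": {
  "motion": [
    [0.5,0,0,0,0,0],
    [1,0,0,0,0,0],
    [1,0,0,0,0,0]
  ]
}}

```text
time: 12.88
tool_pos: [0.4618, 0.0488, 0.196]
tool_rot: [-3.141, -0.0, 1.725]
contact_force: [-0.2, -1.2, 0.3]
opening: 0.0005
grip_force: 0.0
```

```bash
python3 look.py 5; cat > prof.py <<'E'
import sys; from h import *
t=dict(np.load(f'top{sys.argv[1]}.npz')); C=np.array([.6035,-.2189])
E=t['extrinsics']; f=t['f']
def proj(P):
    q=(np.asarray(P)-E[:3,3])@E[:3,:3]; a=q[:,0]/-q[:,2]; b=-q[:,1]/-q[:,2]; k=1+t['k1']*(a*a+b*b)
    return np.float32(f*a*k+t['cx']),np.float32(f*b*k+t['cy'])
az=range(188,216,2)
for nm,z,rr in(('inner',.103,(.048,.052,.056,.06)),('outer',.103,(.082,.085,.088)),('pegtop',.135,(.096,.1,.104)),('clip',.094,(.064,.068,.072,.076))):
    L=[]
    for a in az:
        r=np.radians(a); u,v=proj([[C[0]+x*np.cos(r),C[1]+x*np.sin(r),z] for x in rr])
        m=cv2.remap(t['image'].astype(np.float32),u.reshape(1,-1),v.reshape(1,-1),cv2.INTER_LINEAR)[0].mean(0); L.append((a,round(float(m.mean())),round(float(m[0]-m[2]))))
    print(nm,L)
E
python3 prof.py 4; echo; python3 prof.py 5
```

```text
inner [(188, 156, -2), (190, 130, 8), (192, 119, 12), (194, 138, 10), (196, 161, 7), (198, 159, 2), (200, 152, -5), (202, 161, -10), (204, 174, -12), (206, 179, -12), (208, 176, -11), (210, 170, -9), (212, 171, -10), (214, 175, -11)]
outer [(188, 112, 5), (190, 107, 3), (192, 112, 3), (194, 136, 5), (196, 163, 8), (198, 135, 4), (200, 112, 1), (202, 110, 0), (204, 112, -1), (206, 116, -1), (208, 117, -1), (210, 118, 0), (212, 118, 1), (214, 118, 1)]
pegtop [(188, 115, 0), (190, 90, 2), (192, 92, 7), (194, 137, 12), (196, 160, 14), (198, 134, 8), (200, 112, 2), (202, 117, 0), (204, 119, 0), (206, 118, 0), (208, 118, 0), (210, 117, 0), (212, 117, 0), (214, 117, 0)]
clip [(188, 168, -3), (190, 152, 3), (192, 131, 11), (194, 128, 11), (196, 150, 8), (198, 157, 7), (200, 134, 9), (202, 127, 11), (204, 148, 13), (206, 168, 10), (208, 171, 4), (210, 169, -2), (212, 169, -7), (214, 174, -9)]

inner [(188, 178, -12), (190, 162, -9), (192, 139, 0), (194, 123, 10), (196, 124, 16), (198, 138, 13), (200, 159, 9), (202, 173, 3), (204, 174, -4), (206, 174, -9), (208, 174, -10), (210, 169, -10), (212, 171, -10), (214, 174, -11)]
outer [(188, 113, 6), (190, 112, 4), (192, 113, 1), (194, 110, 0), (196, 109, 1), (198, 123, 4), (200, 151, 6), (202, 153, 4), (204, 117, 1), (206, 115, -2), (208, 116, -1), (210, 117, -1), (212, 117, 0), (214, 118, 1)]
pegtop [(188, 121, 0), (190, 121, 0), (192, 117, 0), (194, 99, 1), (196, 75, 4), (198, 108, 9), (200, 158, 11), (202, 160, 11), (204, 134, 5), (206, 117, 0), (208, 117, 0), (210, 117, 0), (212, 117, 0), (214, 117, 0)]
clip [(188, 170, -5), (190, 165, -2), (192, 157, 2), (194, 149, 5), (196, 138, 5), (198, 112, 7), (200, 126, 8), (202, 158, 10), (204, 163, 12), (206, 160, 9), (208, 166, 4), (210, 168, -2), (212, 169, -8), (214, 174, -10)]
```

View pics/l5.png

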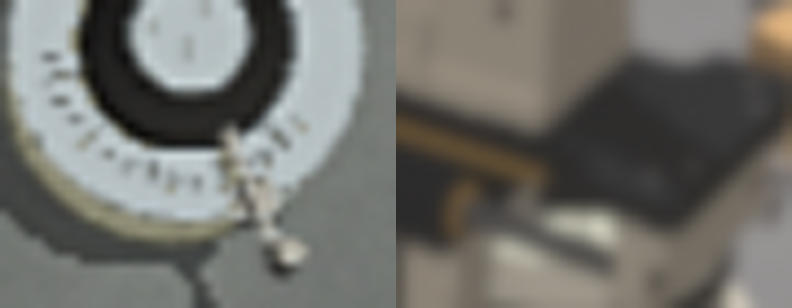

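The lever's outer bar and peg are now at about 201.1° azimuth. The clip's edges and centre line give about 201.2°, so it is centred, and the hand is off it. Next is the button.

```bash
python3 - <<'E'
from h import *
o=robot.observe(); p=o['tool_pos']; y=o['tool_rot'][2]
R=np.array([[np.cos(y),np.sin(y)],[np.sin(y),-np.cos(y)]]); print(p,R.T@(np.array([.616,.153])-p[:2])*10,(p[2]-.085)*10)
E
```

```text
[0.46297169 0.04586628 0.19593205] [0.8317777  1.67262536] 1.1093204844050977
```

Call:
{"method": "move_arm", "body": {
  "motion": [
    [0.2,0.4,0,0,0,0],
    [0.42,0.84,0,0,0,0],
    [0.42,0.84,0,0,0,0]
  ]
}}

```text
time: 14.05
tool_pos: [0.5415, 0.1015, 0.1952]
tool_rot: [3.141, -0.0, 1.722]
contact_force: [0.6, -0.8, -0.4]
opening: 0.0005
grip_force: 0.0
```

Call:
{"method": "move_arm", "body": {
  "motion": [
    [0.2,0.4,0,0,0,0],
    [0.41,0.83,0,0,0,0],
    [0.41,0.83,0.4,0,0,0],
    [0.41,0.83,0.9,0,0,0],
    [0.41,0.83,1,0,0,0],
    [0.41,0.83,1,0,0,0]
  ]
}}

```text
time: 14.8
tool_pos: [0.6158, 0.1525, 0.0966]
tool_rot: [-3.141, 0.0, 1.72]
contact_force: [-0.0, -0.4, 0.1]
opening: 0.0005
grip_force: 0.0
```

Now down in small steps, watching the force.

Call:
{"method": "move_arm", "body": {
  "motion": [
    [0,0,0.08,0,0,0],
    [0,0,0.16,0,0,0],
    [0,0,0.22,0,0,0],
    [0,0,0.22,0,0,0]
  ]
}}

```text
time: 15.3
tool_pos: [0.6154, 0.1528, 0.0734]
tool_rot: [-3.141, 0.0, 1.72]
contact_force: [-1.3, 0.2, 0.5]
opening: 0.0004
grip_force: 0.0
```

Call:
{"method": "move_arm", "body": {
  "motion": [
    [0,0,0.02,0,0,0],
    [0,0,0.04,0,0,0],
    [0,0,0.04,0,0,0]
  ]
}}

```text
time: 15.68
tool_pos: [0.616, 0.1529, 0.0702]
tool_rot: [3.141, 0.0, 1.72]
contact_force: [-0.1, 0.7, 2.5]
opening: 0.0007
grip_force: 1.3
```

Call:
{"method": "move_arm", "body": {
  "motion": [
    [0,0,0.02,0,0,0],
    [0,0,0.03,0,0,0],
    [0,0,0.03,0,0,0]
  ]
}}

```text
time: 16.05
tool_pos: [0.616, 0.1529, 0.0672]
tool_rot: [3.141, 0.0, 1.72]
contact_force: [-0.6, -0.1, 3.7]
opening: 0.0007
grip_force: 2.1
```

Call:
{"method": "move_arm", "body": {
  "motion": [
    [0,0,0.01,0,0,0],
    [0,0,0.02,0,0,0],
    [0,0,0.02,0,0,0]
  ]
}}

```text
time: 16.42
tool_pos: [0.6161, 0.1529, 0.0662]
tool_rot: [3.14, 0.0, 1.72]
contact_force: [-2.5, -1.1, 11.0]
opening: 0.0005
grip_force: 5.6
```

Call:
{"method": "move_arm", "body": {
  "motion": [
    [0,0,0.01,0,0,0],
    [0,0,0.01,0,0,0]
  ]
}}

```text
time: 16.68
tool_pos: [0.6161, 0.1529, 0.0661]
tool_rot: [3.14, 0.0, 1.72]
contact_force: [-4.3, -0.2, 16.9]
opening: 0.0004
grip_force: 8.2
```

```bash
python3 - <<'E'
from h import *
print(robot.observe()['contact_force']); print(robot.hand_in())
E
```

```text
[-4.30201103 -0.2106284  16.85914427]
the job is handed in; nothing more can be done
None
```

I pushed the lever to the clip and let go; in the last picture the bar was centred to within about half a degree. The lamp button is held fully down at about 17 N, and the job was handed in at about 17 s.

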